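# Find the heavier of two look-alike spin chucks

## Task

The rack holds two vacuum chucks that look alike, but one is hollow and light: lift each in turn at least 5 cm off its seat to feel its weight, and leave the lighter one standing properly back on a seat of the rack, never dropping either. Then show the heavier one to the upward-looking inspection camera and finish while still holding it: still and level, centred over the window, 3 to 10 cm above the glass. Do not touch the camera with a chuck or the robot, and do not disturb the things lying around.

Things in the scene. Friction and masses are not known exactly. Their poses are not given: they have to be found in the camera images.
- chuck_1_center (a point): brass-coloured vacuum chuck, one of two that look exactly alike: round rim 52 mm across and 9 mm thick over a hub 38 mm across and 9 mm tall, 18 mm high in all; the rim can be gripped from above across its 52 mm. One of the two weighs 0.36 to 0.50 kg, the other 0.07 to 0.15 kg; only lifting tells which, and which seat holds which varies. The point is its centre, half-way up (the middle of the rim lies 4.5 mm above it); z up along its axis.
- chuck_2_center (a point): brass-coloured vacuum chuck, one of two that look exactly alike: round rim 52 mm across and 9 mm thick over a hub 38 mm across and 9 mm tall, 18 mm high in all; the rim can be gripped from above across its 52 mm. One of the two weighs 0.36 to 0.50 kg, the other 0.07 to 0.15 kg; only lifting tells which, and which seat holds which varies. The point is its centre, half-way up (the middle of the rim lies 4.5 mm above it); z up along its axis.
- seat_1 (a point): a seat of the rack: flat round top of a post, 40 mm across and 34 mm above the bench, on which a chuck's 38 mm hub stands centred, with its rim hanging over all round (nothing but the post below the rim for 33 mm). The point is the centre of that flat top; a seated chuck's centre is 9 mm above it. Left seat seen from the robot when the rack is square to it; 130 mm from the other, along y of the rack.
- seat_2 (a point): a seat of the rack: flat round top of a post, 40 mm across and 34 mm above the bench, on which a chuck's 38 mm hub stands centred, with its rim hanging over all round (nothing but the post below the rim for 33 mm). The point is the centre of that flat top; a seated chuck's centre is 9 mm above it. Right seat seen from the robot when the rack is square to it.
- rack: fixed aluminium rack, base plate 90 x 210 x 10 mm with two round posts that carry the seats, 34 mm high in all; origin at the centre of its underside on the bench, the seats lie at +65 mm and -65 mm along its y axis.
- window (a point): upward-looking inspection camera, fixed: round grey housing 96 mm across with a black ring and glass window on top, 31 mm high, standing on the perforated panel, which lies 10 mm above the rest of the bench. The point is the centre of the window's upper face, z up.
- camera: housing of that camera; origin at the centre of its underside, 31 mm below the window.
- tape: bystander: roll of tape, 69 mm across, 19 mm high, lying flat beyond the rack; origin under its centre.
- dish: bystander: small steel dish with screws, 66 mm across, 14 mm high; origin under its centre.
- shipper: bystander: round flat wafer clamshell, 71 x 64 x 11 mm; origin under its centre.

How it is judged:
By the outcome, as a careful person would: the job done as asked, in the order asked, and still so for the second after the job is handed in, while the arm keeps its last pose, push and grip.
It also fails if it takes over 64 s, if anything falls off the work surface, if the arm or the gripper's body presses on something with over 40 N, if the wrist force passes 120 N, or if a joint passes its speed limit or range.

## Robot

A 7-joint arm with a two-finger parallel gripper is mounted at the origin on a cart in front of the work surface, level with it; the furniture and walls round the work are solid. World frame = base frame: x ahead of the robot, y to its left, z up, the work surface at z = 0. Lengths are in m, angles in degrees, forces in N, time in s.
With the tool pointing down it reaches from about 0.4 to 0.85 m from the base axis. Payload 6.9 kg.
Tool frame: the origin (TCP) lies on the centre line of the jaws, within the pads' length; the fingertips stand arm.tip_reach ahead of it and the grasp point (between the pads) lies 2 mm behind it (arm.tip_reach is the distance from the TCP to the fingertips, in m); z points along the fingers, y is the line along which they close (so a half turn about z gives the same grasp; the last joint's range is limited). The gripper opens to 85 mm and grips with 20 to 120 N. Pads are 22 mm wide; open, the fingers measure 114 mm over their backs; the gripper's body (76 mm by 85 mm) begins 54 mm behind the grasp point. The pads swing forward as they close: fully open they stand 13 mm farther back than shut.
Start: joints at [80.3, 29.078, -13.613, 85.955, 7.202, 65.827, -8.869], TCP at [0.17, -0.602, 0.248] pointing down, gripper open.
Joint ranges: [-176.47, 176.47], [-13.61, 117.27], [-81.72, 77.17], [0.22, 143.17], [-87.28, 267.28], [10, 112.55], [-165.47, 165.47]. Speed limits (degrees/s): [136.94, 136.94, 180, 180, 180, 180, 180].

## Interface

Orientations are given as a 3x3 rotation matrix whose columns are the frame's x, y, z axes.
In Python, from plant import arm gives the robot as it stands.
- The arm moves only by the tool apply_moves, never from a script. Its argument "increments" is a list of rows, each a list of 7 numbers: the shift along the tool's x, y, z in m, then the turn, a rotation vector about the tool's x, y, z in units of 5 degrees (1.0 is 5 degrees), then the finger opening in m, from 0 to 0.0854. In form: [[dx, dy, dz, ax, ay, az, gripper], ...]. A call has exactly 8 rows; each row shifts and turns the commanded pose from where the row before left it, along the tool's axes as they then stand; what a row does not reach is not made up. A row lasts 1/12 s, in which the tool goes at most 41.7 mm and 7.16 degrees, less where a joint would pass 70% of its speed; a pose out of reach is approached as far as the arm can. A call with a gripper value outside its range is refused whole. The fingers move at their own pace and stop on an object; "grip_force" is the grip in N (left out, the last holds). Time passes only in rows, so rows that do not move let the fingers close, or fill a call up. It gives the time, the measured TCP pose, the force, the opening and the grip force at its end, in the units of the state.
- arm.observe(): the state, without advancing time (a new reading comes with each control period).
- arm.get_image(name): name is "side" or "top"; returns a dict with "image" (384x512x3 uint8, red, green, blue), "depth" (384x512 float32, m along the optical axis (not along the pixel's ray), 0 where there is no reading), "mtx" (3x3 intrinsics, pixels), "k1" (the pictures are not rectified: a ray, as slopes to the right and down, at radius r is drawn at 1 + k1 r^2 times it, then the intrinsics apply), "R" (3x3) and "t" (3): a world point X has camera coordinates R X + t. Camera axes: x right, y down, z forward; pixel columns grow to the right and rows downward; lengths in m; the calibration is good to about 2 mm. A picture is of the moment at which its call begins.
- arm.job_done(): hands the job in; it is judged then, once.
The state is a dict: "time_s": time; "q": joint angles; "joint_vel": joint speeds; "joint_efforts": joint torques, N m; "position": TCP position; "orientation": TCP orientation; "ft_force": force on the tool from outside, world axes, zero at the start; "wrist_torque": the same for the moment, N m; "grip_width": finger opening in m; "grasp_force": force on a finger pad.
Only numpy, scipy, OpenCV 4.12 (cv2) and the standard library are available. Lean on these libraries where they do the work, as an engineer would, in place of code of your own. Each camera call takes 0.05 s, during which the arm holds its last target. There are 200 camera calls.

## Working session

There is one attempt and no reset: what is moved stays moved. The work goes in short steps, Python scripts to look and compute and a tool call to move; the robot and the scene stay as the last step left them, time stands still between calls to the robot, and variables do not carry over. Pictures are saved under pics/ and viewed, at most 10 in all, crops included, and the job is handed in when it is done.

Besides the shell and the picture viewer there is one more tool, called after ">>>" as name(argument=value, ...) on one line, values as JSON. apply_moves: Moves the arm, as the interface text tells. Its arguments: {"type":"object","properties":{"increments":{"type":"array","items":{"type":"array","items":{"type":"number"}}},"grip_force":{"type":"number"}},"required":["increments"]}

```bash
ls; mkdir -p pics; python3 - <<'E'
from plant import arm
import cv2,numpy as np
s=arm.observe();print(s);print(arm.tip_reach)
for n in("side","top"):
    d=arm.get_image(n);np.savez(f"{n}.npz",**d)
    cv2.imwrite(f"pics/{n}0.png",d["image"][:,:,::-1]);print(n,d["mtx"],d["k1"],d["R"],d["t"])
E
```

```text
pics
{'time_s': 0.0, 'q': array([ 80.29818539,  29.12522132, -13.60859507,  86.01036469,
         7.20264955,  65.82812815,  -8.86796282]), 'joint_vel': array([ 0.08858889, -0.00040067, -0.02624528,  0.00139136, -0.02465183,
       -0.00768235, -0.01197976]), 'joint_efforts': array([-3.72624490e-04, -6.20609736e+01, -2.18673840e+00, -2.49659032e+01,
        1.28007430e-02,  1.20031333e-02,  4.62480068e-05]), 'position': array([ 0.16939558, -0.60109317,  0.24742279]), 'orientation': array([[ 9.62460561e-01,  2.71421015e-01, -5.48409268e-04],
       [ 2.71421564e-01, -9.62458980e-01,  1.74542177e-03],
       [-5.40772756e-05, -1.82874972e-03, -9.99998326e-01]]), 'ft_force': array([-0.04994411,  0.55951096,  0.14639182]), 'wrist_torque': array([ 0.00548393, -0.03253149,  0.02092135]), 'grasp_force': 0.0, 'grip_width': 0.08553914163525873}
0.017
side [[367.93338302   0.         259.56665519]
 [  0.         367.93338302 200.44687435]
 [  0.           0.           1.        ]] -0.06942003905789354 [[ 0.9897114  -0.1429666   0.00564736]
 [-0.08299497 -0.60580351 -0.79127362]
 [ 0.11654689  0.78266382 -0.61143615]] [-0.63918316  0.07817964  0.88084572]
top [[427.7375279    0.         250.58576032]
 [  0.         427.7375279  190.49081361]
 [  0.           0.           1.        ]] -0.04473129224296033 [[ 1.56026489e-03 -9.99982847e-01 -5.64540662e-03]
 [-9.92489404e-01 -8.57971911e-04 -1.22327624e-01]
 [ 1.22320682e-01  5.79386975e-03 -9.92473718e-01]] [-0.03943489  0.6510392   1.22191891]
```

View pics/top0.png

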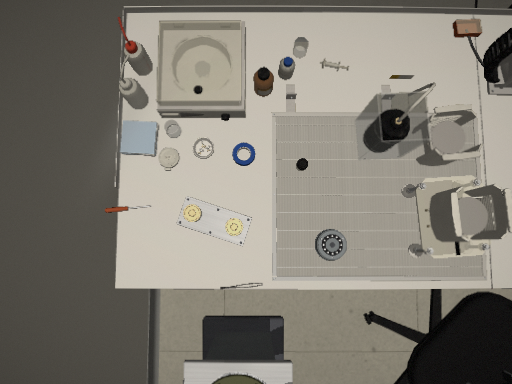

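View pics/side0.png

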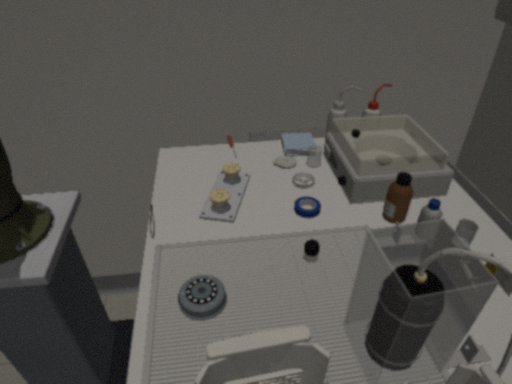

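The top view shows the chucks at about (193,213) and (234,227) on the tilted rack, and the inspection camera at (331,245). The tape is at (244,154), with the dish and shipper at (204,148) and (169,158). The side view shows the chucks at (232,172) and (220,199) and the camera at (202,295).

```bash
cat > h.py <<'E'
import numpy as np,cv2
def load(n):
    return dict(np.load(f"{n}.npz"))
def ray(d,u,v):
    K=d["mtx"];xd=np.array([(u-K[0,2])/K[0,0],(v-K[1,2])/K[1,1]]);x=xd.copy()
    for _ in range(20): x=xd/(1+float(d["k1"])*(x@x))
    R=d["R"];return -R.T@d["t"],R.T@np.array([x[0],x[1],1])
def plane(d,u,v,z):
    c,r=ray(d,u,v);return c+r*(z-c[2])/r[2]
def tri(d1,p1,d2,p2):
    c1,r1=ray(d1,*p1);c2,r2=ray(d2,*p2)
    s=np.linalg.lstsq(np.c_[r1,-r2],c2-c1,rcond=None)[0]
    a,b=c1+s[0]*r1,c2+s[1]*r2;return (a+b)/2,np.linalg.norm(a-b)
def brass(d,box,smin=60):
    u0,v0,u1,v1=box;h=cv2.cvtColor(d["image"],cv2.COLOR_RGB2HSV)
    m=((h[...,0]>12)&(h[...,0]<35)&(h[...,1]>smin)&(h[...,2]>80)).astype(np.uint8)
    k=np.zeros_like(m);k[v0:v1,u0:u1]=1;m*=k
    n,l,s,c=cv2.connectedComponentsWithStats(m);out=[]
    for i in range(1,n):
        if s[i,4]>60:
            ct=cv2.findContours((l==i).astype(np.uint8),0,1)[0][0]
            out.append((cv2.fitEllipse(cv2.convexHull(ct)),s[i]))
    return out
E
python3 - <<'E'
from h import *
T,S=load("top"),load("side")
for d,box in((T,(170,190,265,255)),(S,(195,155,255,215))):
    for e,s in brass(d,box): print(np.round(e[0],1),np.round(e[1],1),round(e[2]),s,plane(d,*e[0],.050).round(4))
# world points from depth in top; heights
def cloud(d):
    v,u=np.mgrid[:384,:512];K=d["mtx"]
    p=cv2.undistortPoints(np.stack([u,v],-1).reshape(-1,1,2).astype(np.float64),K,np.array([float(d["k1"]),0,0,0])).reshape(384,512,2)
    X=np.dstack([p,np.ones((384,512))])*d["depth"][...,None]
    return (X-d["t"])@d["R"]
P=cloud(T)
for u,v in[(193,213),(193,208),(234,227),(331,245),(331,232),(300,250),(213,205),(305,165),(450,210),(430,180),(475,215),(394,125),(430,90)]:
    print(u,v,P[v,u].round(3))
# camera by depth height
z=P[...,2];m=((z>.03)&(z<.07)&(T["depth"]>0)).astype(np.uint8);k=np.zeros_like(m);k[220:272,305:360]=1;m*=k
ct=max(cv2.findContours(m,0,1)[0],key=cv2.contourArea);print("camdepth",cv2.fitEllipse(ct),plane(T,*cv2.fitEllipse(ct)[0],.041))
o=[]
for n,d,(u0,v0,u1,v1) in(("t",T,(305,220,360,272)),("s",S,(170,265,235,325))):
    o.append(cv2.resize(d["image"][v0:v1,u0:u1],(390,380),interpolation=2))
u0,v0,u1,v1=170,190,265,255
cv2.imwrite("pics/crop.png",np.hstack(o)[:,:,::-1])
E
```

```text
[191.7 212.6] [17.  17.6] 65 [183 204  18  18 238] [0.5849 0.1327 0.05  ]
[233.6 226.5] [17.  17.4] 47 [225 218  18  18 231] [0.5446 0.0102 0.05  ]
[231.  168.8] [11.9 17. ] 87 [223 163  17  13 156] [0.5841 0.1285 0.05  ]
[219.1 196. ] [13.6 18.7] 85 [210 190  19  14 207] [0.5444 0.0074 0.05  ]
193 213 [0.583 0.129 0.052]
193 208 [0.598 0.129 0.052]
234 227 [0.543 0.009 0.052]
331 245 [ 0.492 -0.272  0.042]
331 232 [ 0.529 -0.274  0.038]
300 250 [ 0.477 -0.186  0.007]
213 205 [0.611 0.075 0.009]
305 165 [ 0.726 -0.199  0.051]
450 210 [ 0.578 -0.533  0.243]
430 180 [ 0.672 -0.541  0.115]
475 215 [ 0.568 -0.618  0.202]
394 125 [ 0.805 -0.417  0.201]
430 90 [ 0.872 -0.484  0.281]
camdepth ((331.42303466796875, 244.656005859375), (29.70323944091797, 30.462444305419922), 145.65277099609375) [ 0.49258213 -0.27377392  0.041     ]
```

View pics/crop.png

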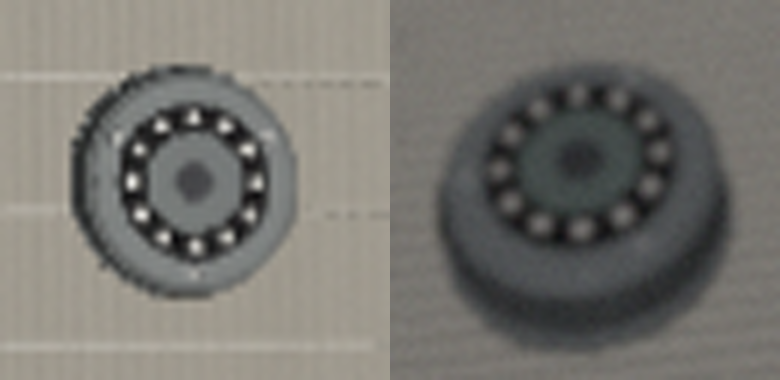

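The chucks are at about (0.585, 0.131) and (0.5445, 0.009), and the window is at about (0.492, -0.274, 0.041). I'll keep the tool orientation, since the chucks are round, and start moving.

>>> apply_moves(increments=[[0.012,-0.009,0,0,0,0,0.085],[0.02,-0.015,0,0,0,0,0.085],[0.024,-0.018,0.005,0,0,0,0.085],[0.024,-0.018,0.005,0,0,0,0.085],[0.024,-0.018,0.005,0,0,0,0.085],[0.024,-0.018,0.005,0,0,0,0.085],[0.024,-0.018,0.005,0,0,0,0.085],[0.024,-0.018,0.005,0,0,0,0.085]], grip_force=40)

```text
time_s: 0.77
position: [0.3041, -0.4243, 0.218]
orientation: [[0.962, 0.272, 0.0], [0.272, -0.962, 0.0], [0.0, -0.0, -1.0]]
ft_force: [-0.5, 1.0, -0.3]
grip_width: 0.0849
grasp_force: 0.0
```

```bash
cat >> h.py <<'E'
def go(s,tgt):
    "tool-frame shift to world target, and levelling turn in 5 deg units"
    R=s["orientation"];print("t",round(s["time_s"],2),"pos",s["position"].round(4),"q",s["q"].round(1),"z",R[:,2].round(4),"y",R[:,1].round(3))
    print("f",s["ft_force"].round(2),"w",round(s["grip_width"],4),"g",s["grasp_force"])
    print("shift",(R.T@(np.array(tgt)-s["position"])).round(4))
    r=np.cross(R[:,2],[0,0,-1]);print("level",(R.T@r*180/np.pi/5).round(3))
E
python3 - <<'E'
from h import *
from plant import arm
T,S=load("top"),load("side")
print("window",tri(T,(331.9,244.3),S,(201.0,289.6)),plane(T,331.9,244.3,.041),plane(S,201,289.6,.041))
go(arm.observe(),(.5845,.131,.15))
E
```

```text
window (array([ 0.49336301, -0.27486709,  0.04282947]), np.float64(0.0005028174402175988)) [ 0.49360911 -0.27518281  0.041     ] [ 0.49297079 -0.27338773  0.041     ]
t 0.77 pos [ 0.3041 -0.4243  0.218 ] q [ 63.1  21.8 -16.  104.    7.2  55.2 -30.2] z [ 0.e+00  5.e-04 -1.e+00] y [ 0.272 -0.962 -0.   ]
f [-0.52  1.02 -0.3 ] w 0.0849 g 0.0
shift [ 0.4208 -0.4581  0.0683]
level [-0.005 -0.002 -0.   ]
```

>>> apply_moves(increments=[[0.025,-0.0275,0,0,0,0,0.085],[0.025,-0.0275,0,0,0,0,0.085],[0.025,-0.0275,0,0,0,0,0.085],[0.025,-0.0275,0,0,0,0,0.085],[0.025,-0.0275,0,0,0,0,0.085],[0.025,-0.0275,0,0,0,0,0.085],[0.025,-0.0275,0,0,0,0,0.085],[0.025,-0.0275,0,0,0,0,0.085]])

```text
time_s: 1.43
position: [0.436, -0.158, 0.2184]
orientation: [[0.962, 0.272, -0.0], [0.272, -0.962, 0.0], [-0.0, -0.0, -1.0]]
ft_force: [1.9, -0.9, -0.7]
grip_width: 0.0852
grasp_force: 0.0
```

>>> apply_moves(increments=[[0.025,-0.0275,0.01,0,0,0,0.085],[0.025,-0.0275,0.01,0,0,0,0.085],[0.025,-0.0275,0.01,0,0,0,0.085],[0.025,-0.0275,0.01,0,0,0,0.085],[0.025,-0.0275,0.01,0,0,0,0.085],[0.025,-0.0275,0.01,0,0,0,0.085],[0.02,-0.02,0.005,0,0,0,0.085],[0,0,0,0,0,0,0.085]])

```text
time_s: 2.1
position: [0.5501, 0.0716, 0.1523]
orientation: [[0.96, 0.279, 0.0], [0.279, -0.96, 0.005], [0.001, -0.005, -1.0]]
ft_force: [0.5, 0.6, 1.2]
grip_width: 0.0849
grasp_force: 0.0
```

```bash
python3 - <<'E'
from h import *
from plant import arm
go(arm.observe(),(.5845,.131,.043))
E
```

```text
t 2.1 pos [0.5501 0.0716 0.1523] q [  4.8  29.3 -22.1 104.3  13.8  49.  -97.5] z [ 1.0e-04  4.8e-03 -1.0e+00] y [ 0.279 -0.96  -0.005]
f [0.49 0.63 1.16] w 0.0849 g 0.0
shift [ 0.0495 -0.0469  0.1096]
level [-0.053 -0.017  0.   ]
```

>>> apply_moves(increments=[[0.01,-0.01,0.005,-0.03,-0.01,0,0.085],[0.01,-0.01,0.01,-0.02,-0.01,0,0.085],[0.01,-0.01,0.01,0,0,0,0.085],[0.01,-0.01,0.01,0,0,0,0.085],[0.0095,-0.007,0.01,0,0,0,0.085],[0,0,0,0,0,0,0.085],[0,0,0,0,0,0,0.085],[0,0,0,0,0,0,0.085]])

```text
time_s: 2.77
position: [0.584, 0.1213, 0.1082]
orientation: [[0.963, 0.271, -0.001], [0.271, -0.963, -0.005], [-0.002, 0.005, -1.0]]
ft_force: [0.7, -0.1, 0.2]
grip_width: 0.0852
grasp_force: 0.0
```

```bash
python3 - <<'E'
from h import *
from plant import arm
go(arm.observe(),(.5845,.131,.043))
d=arm.get_image("side");cv2.imwrite("pics/s1.png",cv2.resize(d["image"][110:240,160:300],(700,650*600//650),interpolation=2)[:,:,::-1])
E
```

```text
t 2.77 pos [0.584  0.1213 0.1082] q [  -1.7   35.4  -20.   100.4   16.1   47.1 -103.7] z [-9.0e-04 -5.3e-03 -1.0e+00] y [ 0.271 -0.963  0.005]
f [ 0.66 -0.06  0.15] w 0.0852 g 0.0
shift [ 0.0032 -0.0096  0.0651]
level [0.056 0.027 0.   ]
```

View pics/s1.png

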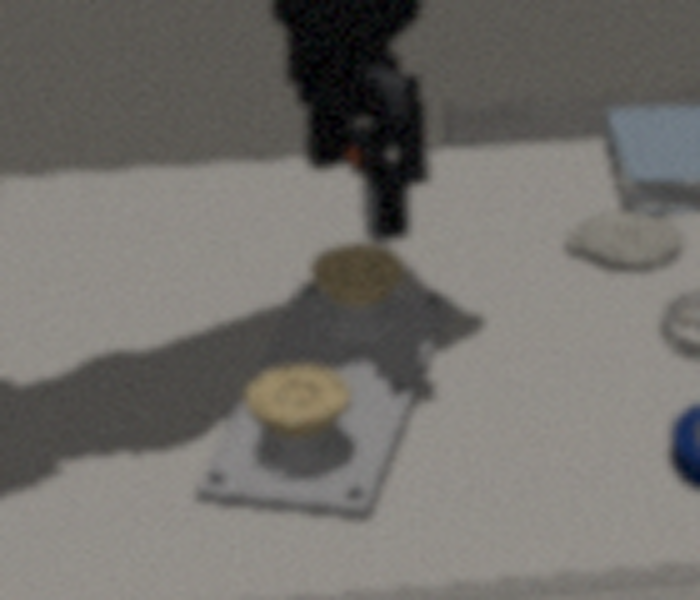

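The side crop shows the gripper above the left chuck at (357,272), with the near finger at (385,235). The second chuck is untouched at (300,398). I'll descend now.

>>> apply_moves(increments=[[0.001,-0.004,0.008,0.05,0.02,0,0.085],[0.001,-0.004,0.01,0,0,0,0.085],[0.001,-0.0015,0.01,0,0,0,0.085],[0,0,0.01,0,0,0,0.085],[0,0,0.01,0,0,0,0.085],[0,0,0.01,0,0,0,0.085],[0,0,0.006,0,0,0,0.085],[0,0,0,0,0,0,0.085]])

```text
time_s: 3.48
position: [0.5836, 0.1315, 0.0422]
orientation: [[0.962, 0.271, -0.003], [0.271, -0.962, -0.001], [-0.003, -0.0, -1.0]]
ft_force: [-1.3, 0.1, 0.3]
grip_width: 0.0851
grasp_force: 0.0
```

>>> apply_moves(increments=[[0,0,0,0,0,0,0.07],[0,0,0,0,0,0,0.065],[0,0,0,0,0,0,0.06],[0,0,0,0,0,0,0.058],[0,0,0,0,0,0,0.056],[0,0,0,0,0,0,0.056],[0,0,0,0,0,0,0.056],[0,0,0,0,0,0,0.056]], grip_force=20)

```text
time_s: 4.15
position: [0.5846, 0.132, 0.0442]
orientation: [[0.962, 0.271, 0.0], [0.271, -0.962, 0.0], [0.0, -0.0, -1.0]]
ft_force: [0.0, 0.3, 0.1]
grip_width: 0.0563
grasp_force: 0.1
```

```bash
python3 - <<'E'
from h import *
from plant import arm
go(arm.observe(),(.5845,.131,.043))
for n in("top","side"):
    d=arm.get_image(n);np.savez(n+"1.npz",**d)
    for e,s in brass(d,(170,190,265,255) if n=="top" else (195,155,255,215),40): print(n,np.round(e[0],1),np.round(e[1],1),s,plane(d,*e[0],.05).round(4))
E
```

```text
t 4.15 pos [0.5846 0.132  0.0442] q [  -3.9   40.3  -18.1  103.1   18.4   39.5 -106.5] z [ 3.e-04  2.e-04 -1.e+00] y [ 0.271 -0.962 -0.   ]
f [0.03 0.3  0.13] w 0.0563 g 0.13931806170148775
shift [-0.0004  0.0009  0.0012]
level [-0.001 -0.004  0.   ]
top [187.8 197.2] [10.6 23.2] [178 190  17  16 101] [0.6299 0.1449 0.05  ]
top [233.7 226.5] [17.6 18. ] [225 218  18  18 255] [0.5448 0.0101 0.05  ]
side [218.7 195.8] [15.9 20.7] [208 188  22  17 260] [0.5434 0.0086 0.05  ]
```

>>> apply_moves(increments=[[0,0,0,0,0,0,0.054],[0,0,0,0,0,0,0.053],[0,0,0,0,0,0,0.052],[0,0,0,0,0,0,0.05],[0,0,0,0,0,0,0.045],[0,0,0,0,0,0,0.04],[0,0,0,0,0,0,0.04],[0,0,0,0,0,0,0.04]], grip_force=40)

```text
time_s: 4.92
position: [0.5846, 0.1327, 0.0448]
orientation: [[0.962, 0.272, 0.001], [0.272, -0.962, 0.001], [0.001, -0.001, -1.0]]
ft_force: [-3.1, 3.6, 7.3]
grip_width: 0.0477
grasp_force: 39.8
```

```bash
python3 - <<'E'
from h import *
from plant import arm
s=arm.observe();go(s,(.5845,.131,.043));print(s["wrist_torque"])
E
```

```text
t 4.92 pos [0.5846 0.1327 0.0448] q [  -3.9   40.2  -18.1  103.1   18.4   39.5 -106.5] z [ 7.e-04  8.e-04 -1.e+00] y [ 0.272 -0.962 -0.001]
f [-3.07  3.65  7.35] w 0.0477 g 39.79092403969844
shift [-0.0006  0.0016  0.0018]
level [-0.007 -0.011 -0.   ]
[ 0.71885616  0.50606745 -0.03723316]
```

```bash
python3 - <<'E'
from h import *
from plant import arm
a=arm.get_image("side")["image"][140:215,190:270];b=arm.get_image("top")["image"][180:255,160:240]
cv2.imwrite("pics/s2.png",cv2.resize(np.hstack([a,b]),(800,375),interpolation=2)[:,:,::-1])
E
```

```text
(no output)
```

View pics/s2.png

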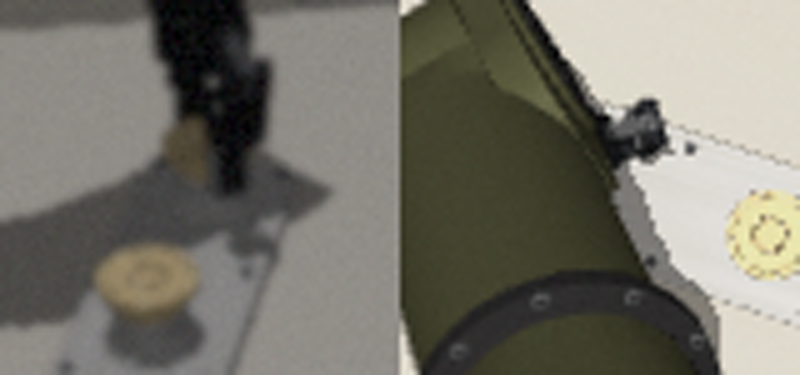

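The brass rim's extent at crop (165–207, 117–182) matches where it sat before. The near finger is about where a 15.7° yaw should put it. I'll lift a little and check.

>>> apply_moves(increments=[[0,0,-0.003,0,0,0,0.04],[0,0,-0.005,0,0,0,0.04],[0,0,-0.006,0,0,0,0.04],[0,0,-0.006,0,0,0,0.04],[0,0,0,0,0,0,0.04],[0,0,0,0,0,0,0.04],[0,0,0,0,0,0,0.04],[0,0,0,0,0,0,0.04]])

```text
time_s: 5.68
position: [0.5844, 0.1317, 0.0638]
orientation: [[0.963, 0.271, -0.0], [0.271, -0.963, -0.0], [-0.001, 0.0, -1.0]]
ft_force: [-0.5, 0.3, -4.2]
grip_width: 0.0472
grasp_force: 41.8
```

```bash
python3 - <<'E'
from h import *
from plant import arm
s=arm.observe();go(s,(.5845,.131,.143));print(s["wrist_torque"])
d=arm.get_image("side");cv2.imwrite("pics/s3.png",cv2.resize(d["image"][140:215,190:270],(640,600),interpolation=2)[:,:,::-1])
E
```

```text
t 5.68 pos [0.5844 0.1317 0.0638] q [  -3.4   38.8  -18.8  102.3   17.6   41.8 -105.8] z [-5.e-04 -2.e-04 -1.e+00] y [ 0.271 -0.963  0.   ]
f [-0.47  0.3  -4.17] w 0.0472 g 41.81256533134729
shift [-0.0001  0.0007 -0.0792]
level [0.    0.006 0.   ]
[ 0.03038317 -0.01420771  0.00344604]
```

View pics/s3.png

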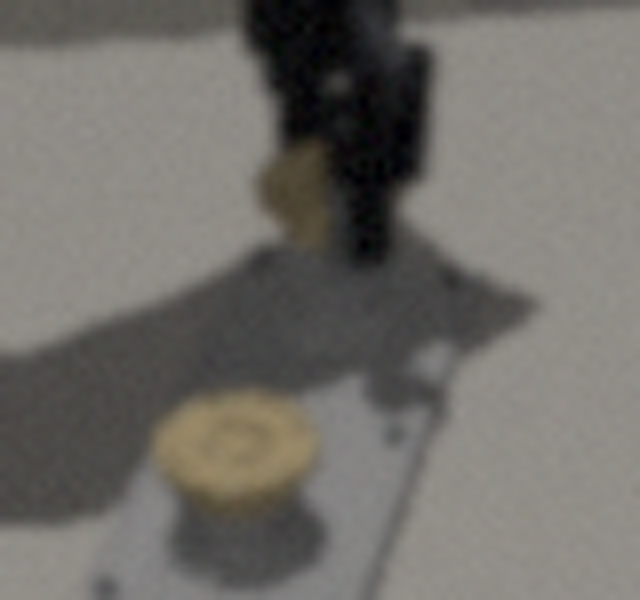

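The wrist reads -4.2 N, so this chuck is about 0.43 kg and is the heavy one. The crop shows the chuck hanging level at (290,190) and clear of the seat. I'll lift it fully and then set it back.

>>> apply_moves(increments=[[0,0,-0.006,0,0,0,0.04],[0,0,-0.01,0,0,0,0.04],[0,0,-0.012,0,0,0,0.04],[0,0,-0.012,0,0,0,0.04],[0,0,-0.01,0,0,0,0.04],[0,0,-0.005,0,0,0,0.04],[0,0,0,0,0,0,0.04],[0,0,0,0,0,0,0.04]])

```text
time_s: 6.4
position: [0.5846, 0.1318, 0.1193]
orientation: [[0.963, 0.271, 0.0], [0.271, -0.963, 0.0], [0.0, 0.0, -1.0]]
ft_force: [-0.5, 0.3, -5.0]
grip_width: 0.0479
grasp_force: 42.0
```

>>> apply_moves(increments=[[0,0,0,0,0,0,0.04],[0,0,0,0,0,0,0.04],[0,0,0,0,0,0,0.04],[0,0,0,0,0,0,0.04],[0,0,0,0,0,0,0.04],[0,0,0,0,0,0,0.04],[0,0,0,0,0,0,0.04],[0,0,0,0,0,0,0.04]])

```text
time_s: 7.07
position: [0.5846, 0.1319, 0.119]
orientation: [[0.962, 0.271, -0.0], [0.271, -0.962, 0.0], [-0.0, -0.0, -1.0]]
ft_force: [0.6, 1.0, -4.4]
grip_width: 0.0474
grasp_force: 42.0
```

```bash
python3 - <<'E'
from h import *
from plant import arm
s=arm.observe();go(s,(.5846,.1325,.0445));print(s["wrist_torque"])
d=arm.get_image("side")
for e,b in brass(d,(195,120,255,215),40): print(np.round(e[0],1),b)
E
```

```text
t 7.07 pos [0.5846 0.1319 0.119 ] q [  -2.3   34.8  -20.5   99.5   15.5   48.5 -104. ] z [-1.e-04  0.e+00 -1.e+00] y [ 0.271 -0.962 -0.   ]
f [ 0.6   0.97 -4.44] w 0.0474 g 42.00260859390255
shift [ 0.0002 -0.0006  0.0745]
level [-0.001  0.001 -0.   ]
[0.00234052 0.03633666 0.07862767]
[219.  195.8] [209 188  21  17 251]
```

The heavy chuck (about 0.44 kg) was lifted 74 mm. I'll lower it back.

>>> apply_moves(increments=[[0,0,0.006,0,0,0,0.04],[0,0,0.012,0,0,0,0.04],[0,0,0.014,0,0,0,0.04],[0,0,0.014,0,0,0,0.04],[0,0,0.012,0,0,0,0.04],[0,0,0.008,0,0,0,0.04],[0,0,0.004,0,0,0,0.04],[0,0,0.001,0,0,0,0.04]])

```text
time_s: 7.78
position: [0.5842, 0.1318, 0.0472]
orientation: [[0.962, 0.271, -0.001], [0.271, -0.962, -0.0], [-0.001, -0.0, -1.0]]
ft_force: [-0.4, -1.1, -4.6]
grip_width: 0.0479
grasp_force: 42.0
```

>>> apply_moves(increments=[[0,0,0.001,0,0,0,0.04],[0,0,0.001,0,0,0,0.04],[0,0,0.0005,0,0,0,0.04],[0,0,0,0,0,0,0.04],[0,0,0,0,0,0,0.04],[0,0,0,0,0,0,0.04],[0,0,0,0,0,0,0.04],[0,0,0,0,0,0,0.04]])

```text
time_s: 8.45
position: [0.5846, 0.1319, 0.0457]
orientation: [[0.962, 0.271, 0.0], [0.271, -0.962, 0.0], [0.0, 0.0, -1.0]]
ft_force: [-0.2, 0.4, -3.7]
grip_width: 0.0473
grasp_force: 42.0
```

>>> apply_moves(increments=[[0,0,0.0005,0,0,0,0.04],[0,0,0.0005,0,0,0,0.04],[0,0,0.0005,0,0,0,0.04],[0,0,0,0,0,0,0.04],[0,0,0,0,0,0,0.04],[0,0,0,0,0,0,0.04],[0,0,0,0,0,0,0.04],[0,0,0,0,0,0,0.04]])

```text
time_s: 9.12
position: [0.5847, 0.1319, 0.0449]
orientation: [[0.962, 0.271, 0.001], [0.271, -0.962, -0.0], [0.001, 0.0, -1.0]]
ft_force: [-2.6, -0.5, 6.6]
grip_width: 0.0477
grasp_force: 42.4
```

Seated (+6.6 N). I'll open slowly, then retreat.

>>> apply_moves(increments=[[0,0,0,0,0,0,0.05],[0,0,0,0,0,0,0.053],[0,0,0,0,0,0,0.056],[0,0,0,0,0,0,0.06],[0,0,0,0,0,0,0.07],[0,0,0,0,0,0,0.085],[0,0,0,0,0,0,0.085],[0,0,0,0,0,0,0.085]])

```text
time_s: 9.78
position: [0.5846, 0.1319, 0.044]
orientation: [[0.962, 0.271, -0.0], [0.271, -0.962, 0.0], [-0.0, -0.0, -1.0]]
ft_force: [-0.5, 0.3, 0.5]
grip_width: 0.0849
grasp_force: 0.0
```

>>> apply_moves(increments=[[0,0,-0.006,0,0,0,0.085],[0,0,-0.01,0,0,0,0.085],[0,0,-0.014,0,0,0,0.085],[0,0,-0.014,0,0,0,0.085],[0,0,-0.014,0,0,0,0.085],[0,0,-0.01,0,0,0,0.085],[-0.01,0.01,-0.006,0,0,0,0.085],[-0.01,0.015,0,0,0,0,0.085]])

```text
time_s: 10.45
position: [0.5722, 0.1037, 0.12]
orientation: [[0.962, 0.274, 0.003], [0.274, -0.962, 0.002], [0.003, -0.001, -1.0]]
ft_force: [-0.3, -0.4, -1.0]
grip_width: 0.0852
grasp_force: 0.0
```

```bash
python3 - <<'E'
from h import *
from plant import arm
s=arm.observe();go(s,(.5445,.009,.0438))
d=arm.get_image("side")
for e,b in brass(d,(195,155,255,215),40): print(np.round(e[0],1),b,plane(d,*e[0],.05).round(4))
E
```

```text
t 10.45 pos [0.5722 0.1037 0.12  ] q [   0.6   33.4  -20.8  102.4   15.5   46.8 -101.8] z [ 0.0027  0.0016 -1.    ] y [ 0.274 -0.962 -0.001]
f [-0.3  -0.35 -0.99] w 0.0852 g 0.0
shift [-0.0528  0.0836  0.0759]
level [-0.009 -0.035  0.   ]
[219.1 195.8] [208 188  22  17 261] [0.5444 0.0085 0.05  ]
```

>>> apply_moves(increments=[[-0.009,0.014,0,0,0,0,0.085],[-0.01,0.016,0,0,0,0,0.085],[-0.01,0.016,0,0,0,0,0.085],[-0.01,0.016,0,0,0,0,0.085],[-0.008,0.013,0,0,0,0,0.085],[-0.005,0.008,0,0,0,0,0.085],[0,0,0,0,0,0,0.085],[0,0,0,0,0,0,0.085]])

```text
time_s: 11.17
position: [0.5444, 0.0081, 0.1182]
orientation: [[0.963, 0.27, 0.0], [0.27, -0.963, 0.0], [0.0, -0.0, -1.0]]
ft_force: [0.3, 0.6, -0.5]
grip_width: 0.0851
grasp_force: 0.0
```

```bash
python3 - <<'E'
from h import *
from plant import arm
s=arm.observe();go(s,(.5445,.009,.0438))
d=arm.get_image("side")
for e,b in brass(d,(195,155,255,215),40): print(np.round(e[0],1),b,plane(d,*e[0],.05).round(4))
E
```

```text
t 11.17 pos [0.5444 0.0081 0.1182] q [ 10.7  31.  -21.2 107.9  15.6  43.9 -93.5] z [ 1.e-04  2.e-04 -1.e+00] y [ 0.27  -0.963 -0.   ]
f [ 0.29  0.56 -0.54] w 0.0851 g 0.0
shift [ 0.0003 -0.0008  0.0744]
level [-0.002 -0.002  0.   ]
[233.9 169.5] [230 163  11  14  95] [0.5916 0.1239 0.05  ]
[219.  196.5] [210 190  19  15 133] [0.5441 0.0054 0.05  ]
```

>>> apply_moves(increments=[[0,-0.001,0.006,0,0,0,0.085],[0,0,0.012,0,0,0,0.085],[0,0,0.014,0,0,0,0.085],[0,0,0.014,0,0,0,0.085],[0,0,0.014,0,0,0,0.085],[0,0,0.01,0,0,0,0.085],[0,0,0.004,0,0,0,0.085],[0,0,0,0,0,0,0.085]])

```text
time_s: 11.88
position: [0.5438, 0.0101, 0.043]
orientation: [[0.962, 0.272, -0.002], [0.272, -0.962, 0.0], [-0.002, -0.001, -1.0]]
ft_force: [0.3, 1.1, 0.9]
grip_width: 0.0853
grasp_force: 0.0
```

>>> apply_moves(increments=[[0,0,0,0,0,0,0.07],[0,0,0,0,0,0,0.06],[0,0,0,0,0,0,0.056],[0,0,0,0,0,0,0.054],[0,0,0,0,0,0,0.052],[0,0,0,0,0,0,0.05],[0,0,0,0,0,0,0.045],[0,0,0,0,0,0,0.04]])

```text
time_s: 12.55
position: [0.5446, 0.0093, 0.045]
orientation: [[0.963, 0.271, 0.001], [0.271, -0.963, -0.0], [0.001, 0.001, -1.0]]
ft_force: [-1.9, 0.6, 9.6]
grip_width: 0.0472
grasp_force: 39.5
```

>>> apply_moves(increments=[[0,0,0,0,0,0,0.04],[0,0,0,0,0,0,0.04],[0,0,0,0,0,0,0.04],[0,0,0,0,0,0,0.04],[0,0,0,0,0,0,0.04],[0,0,0,0,0,0,0.04],[0,0,0,0,0,0,0.04],[0,0,0,0,0,0,0.04]])

```text
time_s: 13.22
position: [0.5447, 0.0093, 0.0451]
orientation: [[0.963, 0.271, 0.001], [0.271, -0.963, -0.0], [0.001, 0.001, -1.0]]
ft_force: [-1.6, 0.3, 8.8]
grip_width: 0.0473
grasp_force: 39.5
```

Gripped. Lifting 70 mm.

>>> apply_moves(increments=[[0,0,-0.004,0,0,0,0.04],[0,0,-0.008,0,0,0,0.04],[0,0,-0.012,0,0,0,0.04],[0,0,-0.014,0,0,0,0.04],[0,0,-0.014,0,0,0,0.04],[0,0,-0.012,0,0,0,0.04],[0,0,-0.006,0,0,0,0.04],[0,0,0,0,0,0,0.04]])

```text
time_s: 13.88
position: [0.545, 0.0093, 0.1156]
orientation: [[0.963, 0.271, 0.003], [0.271, -0.963, -0.0], [0.002, 0.001, -1.0]]
ft_force: [0.3, 1.1, -1.4]
grip_width: 0.0477
grasp_force: 41.3
```

>>> apply_moves(increments=[[0,0,0,0,0,0,0.04],[0,0,0,0,0,0,0.04],[0,0,0,0,0,0,0.04],[0,0,0,0,0,0,0.04],[0,0,0,0,0,0,0.04],[0,0,0,0,0,0,0.04],[0,0,0,0,0,0,0.04],[0,0,0,0,0,0,0.04]])

```text
time_s: 14.55
position: [0.5443, 0.0094, 0.114]
orientation: [[0.962, 0.271, -0.0], [0.271, -0.962, 0.0], [-0.0, -0.0, -1.0]]
ft_force: [0.0, -0.4, -1.4]
grip_width: 0.0473
grasp_force: 41.3
```

```bash
python3 - <<'E'
from h import *
from plant import arm
s=arm.observe();go(s,(.5446,.0093,.0451));print(s["wrist_torque"])
E
```

```text
t 14.55 pos [0.5443 0.0094 0.114 ] q [ 10.4  31.3 -21.2 108.2  15.9  43.3 -93.8] z [-2.e-04  0.e+00 -1.e+00] y [ 0.271 -0.962 -0.   ]
f [ 0.03 -0.41 -1.37] w 0.0473 g 41.27759642084129
shift [0.0003 0.0002 0.0689]
level [-0.001  0.002  0.   ]
[ 0.00485214 -0.02478587  0.06088054]
```

At about 0.14 kg this is the light one. I'll lower it back onto its own seat.

>>> apply_moves(increments=[[0,0,0.006,0,0,0,0.04],[0,0,0.012,0,0,0,0.04],[0,0,0.014,0,0,0,0.04],[0,0,0.014,0,0,0,0.04],[0,0,0.011,0,0,0,0.04],[0,0,0.006,0,0,0,0.04],[0,0,0.003,0,0,0,0.04],[0,0,0.001,0,0,0,0.04]])

```text
time_s: 15.22
position: [0.5442, 0.0094, 0.0466]
orientation: [[0.962, 0.271, -0.001], [0.271, -0.962, 0.0], [-0.001, -0.0, -1.0]]
ft_force: [-0.1, 0.6, -0.9]
grip_width: 0.0475
grasp_force: 41.3
```

>>> apply_moves(increments=[[0,0,0.001,0,0,0,0.04],[0,0,0.0005,0,0,0,0.04],[0,0,0.0005,0,0,0,0.04],[0,0,0,0,0,0,0.04],[0,0,0,0,0,0,0.04],[0,0,0,0,0,0,0.04],[0,0,0,0,0,0,0.04],[0,0,0,0,0,0,0.04]])

```text
time_s: 15.88
position: [0.5445, 0.0093, 0.0452]
orientation: [[0.962, 0.271, 0.0], [0.271, -0.962, 0.0], [0.0, 0.0, -1.0]]
ft_force: [0.7, 0.5, -0.9]
grip_width: 0.0472
grasp_force: 41.3
```

>>> apply_moves(increments=[[0,0,0.0005,0,0,0,0.04],[0,0,0.0005,0,0,0,0.04],[0,0,0,0,0,0,0.04],[0,0,0,0,0,0,0.04],[0,0,0,0,0,0,0.04],[0,0,0,0,0,0,0.04],[0,0,0,0,0,0,0.04],[0,0,0,0,0,0,0.04]])

```text
time_s: 16.55
position: [0.5445, 0.0093, 0.045]
orientation: [[0.963, 0.271, 0.001], [0.271, -0.963, -0.0], [0.001, 0.001, -1.0]]
ft_force: [-1.1, -0.5, 10.2]
grip_width: 0.0476
grasp_force: 41.8
```

Seated. Open, rise, move back over chuck 1.

>>> apply_moves(increments=[[0,0,0,0,0,0,0.05],[0,0,0,0,0,0,0.053],[0,0,0,0,0,0,0.056],[0,0,0,0,0,0,0.06],[0,0,0,0,0,0,0.07],[0,0,0,0,0,0,0.085],[0,0,0,0,0,0,0.085],[0,0,0,0,0,0,0.085]])

```text
time_s: 17.22
position: [0.5443, 0.0094, 0.044]
orientation: [[0.962, 0.271, -0.0], [0.271, -0.962, 0.0], [-0.0, -0.0, -1.0]]
ft_force: [-0.1, -1.4, -0.9]
grip_width: 0.0846
grasp_force: 0.0
```

>>> apply_moves(increments=[[0,0,-0.006,0,0,0,0.085],[0,0,-0.01,0,0,0,0.085],[0,0,-0.014,0,0,0,0.085],[0,0,-0.014,0,0,0,0.085],[0,0,-0.014,0,0,0,0.085],[0,0,-0.012,0,0,0,0.085],[0,0,-0.005,0,0,0,0.085],[0,0,0,0,0,0,0.085]])

```text
time_s: 17.88
position: [0.5452, 0.0094, 0.1209]
orientation: [[0.963, 0.271, 0.003], [0.271, -0.963, 0.0], [0.003, 0.001, -1.0]]
ft_force: [0.1, -0.3, 0.9]
grip_width: 0.0851
grasp_force: 0.0
```

>>> apply_moves(increments=[[0.012,-0.018,0,0,0,0,0.085],[0.012,-0.018,0,0,0,0,0.085],[0.012,-0.018,0,0,0,0,0.085],[0.012,-0.018,0,0,0,0,0.085],[0.012,-0.018,0,0,0,0,0.085],[0.008,-0.012,0,0,0,0,0.085],[0.004,-0.005,0,0,0,0,0.085],[0,0,0,0,0,0,0.085]])

```text
time_s: 18.55
position: [0.5845, 0.1334, 0.1186]
orientation: [[0.962, 0.273, -0.0], [0.273, -0.962, 0.001], [-0.0, -0.001, -1.0]]
ft_force: [0.1, -0.6, 0.6]
grip_width: 0.0848
grasp_force: 0.0
```

```bash
python3 - <<'E'
from h import *
from plant import arm
s=arm.observe();go(s,(.5846,.1319,.0438))
d=arm.get_image("side")
for e,b in brass(d,(195,155,255,215),40): print(np.round(e[0],1),b,plane(d,*e[0],.05).round(4))
cv2.imwrite("pics/s4.png",cv2.resize(d["image"][140:215,190:270],(640,600),interpolation=2)[:,:,::-1])
E
```

```text
t 18.55 pos [0.5845 0.1334 0.1186] q [  -2.2   34.9  -20.7   99.4   15.6   48.5 -104.1] z [-5.e-04  6.e-04 -1.e+00] y [ 0.273 -0.962 -0.001]
f [ 0.08 -0.57  0.64] w 0.0848 g 0.0
shift [-0.0003  0.0015  0.0748]
level [-0.008  0.003  0.   ]
[219.2 196.4] [209 189  21  17 261] [0.5444 0.0057 0.05  ]
```

View pics/s4.png

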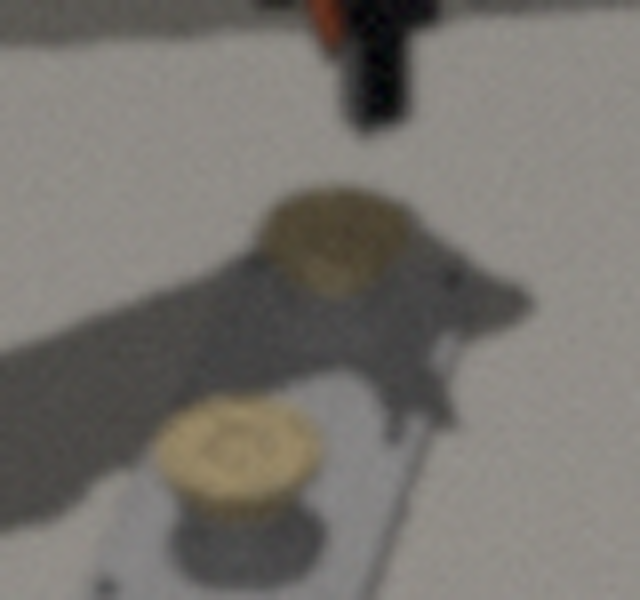

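Both chucks are seated level: the heavy one at crop (338,238), the light one at (238,453), unmoved. I'll regrip the heavy one with a firmer grip.

>>> apply_moves(increments=[[0,0.001,0.006,0,0,0,0.085],[0,0,0.012,0,0,0,0.085],[0,0,0.014,0,0,0,0.085],[0,0,0.014,0,0,0,0.085],[0,0,0.014,0,0,0,0.085],[0,0,0.01,0,0,0,0.085],[0,0,0.004,0,0,0,0.085],[0,0,0,0,0,0,0.085]], grip_force=50)

```text
time_s: 19.27
position: [0.5842, 0.1297, 0.044]
orientation: [[0.963, 0.27, -0.002], [0.27, -0.963, -0.001], [-0.002, 0.0, -1.0]]
ft_force: [-0.5, -0.2, 0.1]
grip_width: 0.0857
grasp_force: 0.0
```

>>> apply_moves(increments=[[0,0,0,0,0,0,0.07],[0,0,0,0,0,0,0.06],[0,0,0,0,0,0,0.056],[0,0,0,0,0,0,0.054],[0,0,0,0,0,0,0.052],[0,0,0,0,0,0,0.05],[0,0,0,0,0,0,0.045],[0,0,0,0,0,0,0.04]])

```text
time_s: 19.93
position: [0.5851, 0.1316, 0.0463]
orientation: [[0.962, 0.272, 0.001], [0.272, -0.962, 0.001], [0.001, -0.0, -1.0]]
ft_force: [-2.1, 0.5, 10.7]
grip_width: 0.0475
grasp_force: 49.6
```

>>> apply_moves(increments=[[0,0,0,0,0,0,0.04],[0,0,0,0,0,0,0.04],[0,0,0,0,0,0,0.04],[0,0,0,0,0,0,0.04],[0,0,0,0,0,0,0.04],[0,0,0,0,0,0,0.04],[0,0,0,0,0,0,0.04],[0,0,0,0,0,0,0.04]])

```text
time_s: 20.6
position: [0.5851, 0.1316, 0.0463]
orientation: [[0.962, 0.272, 0.001], [0.272, -0.962, 0.001], [0.001, -0.0, -1.0]]
ft_force: [-3.3, 1.3, 9.9]
grip_width: 0.0474
grasp_force: 49.6
```

>>> apply_moves(increments=[[0,0,-0.004,0,0,0,0.04],[0,0,-0.008,0,0,0,0.04],[0,0,-0.012,0,0,0,0.04],[0,0,-0.014,0,0,0,0.04],[0,0,-0.016,0,0,0,0.04],[0,0,-0.016,0,0,0,0.04],[0,0,-0.012,0,0,0,0.04],[0,0,-0.006,0,0,0,0.04]])

```text
time_s: 21.27
position: [0.5855, 0.1309, 0.1355]
orientation: [[0.963, 0.271, 0.002], [0.271, -0.963, 0.0], [0.002, 0.0, -1.0]]
ft_force: [0.5, 0.8, -4.4]
grip_width: 0.0469
grasp_force: 52.1
```

```bash
python3 - <<'E'
from h import *
from plant import arm
s=arm.observe();go(s,(.4933,-.2745,.13))
E
```

```text
t 21.27 pos [0.5855 0.1309 0.1355] q [  -1.7   33.8  -21.1   98.5   15.1   50.4 -103.6] z [ 2.4e-03  4.0e-04 -1.0e+00] y [ 0.271 -0.963  0.   ]
f [ 0.49  0.79 -4.44] w 0.0469 g 52.09034386673011
shift [-0.1986  0.3652  0.0051]
level [ 0.003 -0.028 -0.   ]
```

>>> apply_moves(increments=[[-0.0065,0.012,0,0,0,0,0.04],[-0.011,0.02,0,0,0,0,0.04],[-0.0152,0.028,0,0,0,0,0.04],[-0.0152,0.028,0,0,0,0,0.04],[-0.0152,0.028,0,0,0,0,0.04],[-0.0152,0.028,0,0,0,0,0.04],[-0.0152,0.028,0,0,0,0,0.04],[-0.0152,0.028,0,0,0,0,0.04]])

```text
time_s: 21.93
position: [0.533, -0.0934, 0.1326]
orientation: [[0.963, 0.271, -0.001], [0.271, -0.963, -0.0], [-0.001, -0.0, -1.0]]
ft_force: [-0.2, -0.3, -3.3]
grip_width: 0.0472
grasp_force: 52.2
```

>>> apply_moves(increments=[[-0.0152,0.028,0,0,0,0,0.04],[-0.0152,0.028,0,0,0,0,0.04],[-0.0152,0.028,0,0,0,0,0.04],[-0.0152,0.028,0,0,0,0,0.04],[-0.012,0.022,0,0,0,0,0.04],[-0.008,0.015,0,0,0,0,0.04],[-0.005,0.009,0,0,0,0,0.04],[-0.003,0.005,0,0,0,0,0.04]])

```text
time_s: 22.6
position: [0.4918, -0.274, 0.1326]
orientation: [[0.963, 0.269, -0.001], [0.269, -0.963, -0.0], [-0.001, -0.0, -1.0]]
ft_force: [0.2, 0.0, -3.3]
grip_width: 0.0472
grasp_force: 52.2
```

>>> apply_moves(increments=[[0,0,0,0,0,0,0.04],[0,0,0,0,0,0,0.04],[0,0,0,0,0,0,0.04],[0,0,0,0,0,0,0.04],[0,0,0,0,0,0,0.04],[0,0,0,0,0,0,0.04],[0,0,0,0,0,0,0.04],[0,0,0,0,0,0,0.04]])

```text
time_s: 23.27
position: [0.4933, -0.2718, 0.1331]
orientation: [[0.962, 0.272, 0.0], [0.272, -0.962, 0.0], [0.0, -0.0, -1.0]]
ft_force: [-0.4, -0.2, -4.9]
grip_width: 0.047
grasp_force: 52.2
```

```bash
python3 - <<'E'
from h import *
from plant import arm
s=arm.observe();go(s,(.4933,-.2745,.115))
d=arm.get_image("side");t=arm.get_image("top")
cv2.imwrite("pics/s5.png",np.hstack([cv2.resize(d["image"][210:320,150:270],(436,400),interpolation=2),cv2.resize(t["image"][190:280,280:370],(360,400))])[:,:,::-1])
E
```

```text
t 23.27 pos [ 0.4933 -0.2718  0.1331] q [ 40.8  31.4 -22.1 104.2  15.4  47.4 -63.2] z [ 0.  0. -1.] y [ 0.272 -0.962 -0.   ]
f [-0.36 -0.19 -4.95] w 0.047 g 52.187241691863164
shift [-0.0008  0.0026  0.0181]
level [-0.    -0.001 -0.   ]
```

View pics/s5.png

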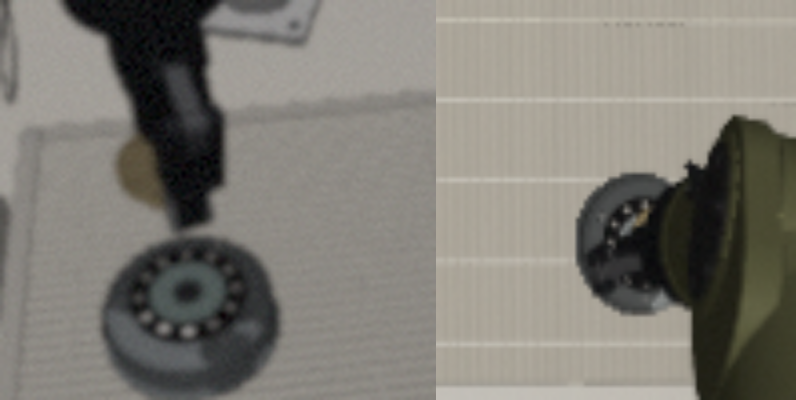

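The side crop shows the chuck held level at about (150,172) above the window centred at (188,292), clear of the housing. I'll trim and lower 18 mm.

>>> apply_moves(increments=[[0,0.001,0.003,0,0,0,0.04],[-0.0005,0.001,0.005,0,0,0,0.04],[0,0.0005,0.005,0,0,0,0.04],[0,0,0.004,0,0,0,0.04],[0,0,0.001,0,0,0,0.04],[0,0,0,0,0,0,0.04],[0,0,0,0,0,0,0.04],[0,0,0,0,0,0,0.04]])

```text
time_s: 24.03
position: [0.4936, -0.2746, 0.1152]
orientation: [[0.962, 0.271, 0.0], [0.271, -0.962, -0.0], [0.0, 0.0, -1.0]]
ft_force: [0.6, -1.1, -4.7]
grip_width: 0.0471
grasp_force: 52.2
```

>>> apply_moves(increments=[[0,0,0,0,0,0,0.04],[0,0,0,0,0,0,0.04],[0,0,0,0,0,0,0.04],[0,0,0,0,0,0,0.04],[0,0,0,0,0,0,0.04],[0,0,0,0,0,0,0.04],[0,0,0,0,0,0,0.04],[0,0,0,0,0,0,0.04]])

```text
time_s: 24.7
position: [0.4935, -0.2746, 0.1151]
orientation: [[0.962, 0.271, 0.0], [0.271, -0.962, -0.0], [0.0, 0.0, -1.0]]
ft_force: [-0.3, -0.8, -3.5]
grip_width: 0.0469
grasp_force: 52.2
```

```bash
python3 - <<'E'
from h import *
from plant import arm
s=arm.observe();go(s,(.4933,-.2745,.115));print(s["joint_vel"].round(2))
d=arm.get_image("side");h=cv2.cvtColor(d["image"],cv2.COLOR_RGB2HSV)
m=((h[...,0]>12)&(h[...,0]<35)&(h[...,1]>70)&(h[...,2]>40));m[:230]=0;m[300:]=0;m[:,:160]=0;m[:,230:]=0
v,u=np.nonzero(m);print("brass px u",u.min(),u.max(),"v",v.min(),v.max(),m.sum())
# expected silhouette of the level chuck
a=np.linspace(0,6.28,200);P=[]
for r,z in((.026,.009),(.026,0),(.019,0),(.019,-.009)):
    P.append(np.c_[r*np.cos(a),r*np.sin(a),0*a+z]+s["position"]-[0,0,.0033])
q=cv2.projectPoints(np.vstack(P),cv2.Rodrigues(d["R"])[0],d["t"],d["mtx"],np.array([float(d["k1"]),0,0,0]))[0][:,0]
print("expected",q.min(0),q.max(0))
im=d["image"].copy();im=cv2.resize(im[225:320,150:250],(632,600),interpolation=2)
for p in q: cv2.circle(im,(int((p[0]+.5-150)*6.32),int((p[1]+.5-225)*6.32)),1,(255,0,0),-1)
cv2.imwrite("pics/s6.png",im[:,:,::-1])
E
```

```text
t 24.7 pos [ 0.4935 -0.2746  0.1151] q [ 40.6  32.7 -21.6 105.1  16.3  45.2 -63.7] z [ 1.e-04 -0.e+00 -1.e+00] y [ 0.271 -0.962  0.   ]
f [-0.34 -0.76 -3.47] w 0.0469 g 52.19297754345462
shift [-0.0001 -0.0001  0.0001]
level [ 0.    -0.001 -0.   ]
[ 0.02 -0.03  0.02 -0.02 -0.03 -0.16  0.03]
brass px u 185 195 v 256 273 131
expected [182.23819883 250.84954738] [212.11900166 276.3545622 ]
```

View pics/s6.png

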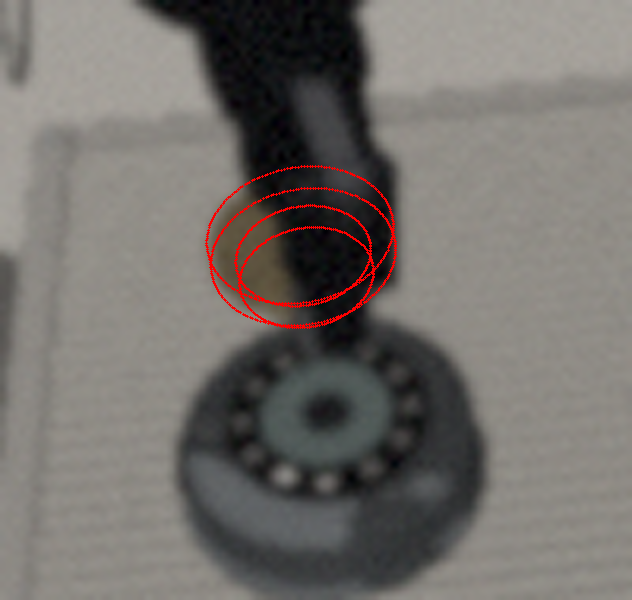

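The overlay shows the chuck level, with its left edge at about (213,245) where expected, over the window at (325,410). It is still, centred and about 6 cm above the glass, so I'm handing in.

```bash
python3 -c "
from plant import arm
print(arm.job_done())"
```

```text
the job is handed in; nothing more can be done
None
```

I lifted both chucks and set the light one (about 0.14 kg) back on its own seat, seat 2. The job was handed in with the arm still holding the heavy one (about 0.44 kg) level and centred over the window, about 6 cm above the glass; no verdict was returned.

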